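Dye bottles from tray to rack in reverse order

TASK

The four dye bottles on the plywood tray stand in the order they were used, and for the second coat they are needed backwards. Move them into the wooden rack, one upright in each compartment, in reverse order: the bottle that stood next to the tray's handle goes into the compartment farthest from the rack's tall end board, the next bottle into the next compartment, and so on, so that the bottle farthest from the handle ends up beside the tall board. Set each bottle down on the rack's floor without dropping it or knocking any over, and let go of them all.

Things in the scene. Friction and masses are not known exactly. Their poses are not given: they have to be found in the camera images.
- tray: plywood board 84 mm (x) by 360 mm (y), 10 mm thick, fixed, with a steel bow handle (60 mm wide, 59 mm high) upright on its +y end, 174 mm from the middle. Origin: middle of its underside. Four cork pads in a row at its y = +117, +39, -39, -117 mm hold one bottle each. Tray and rack lie one in front of the other, either one nearer the robot.
- rack: low fixed wooden rack, empty at first: four square compartments, 72 x 72 mm inside, in a row at its x = 0, y = +117, +39, -39, -117 mm; walls and dividers 6 mm thick, tops 26 mm above the bench, floor 6 mm thick. A taller end board (60 mm high, 10 mm thick) closes its +y end, 159 to 169 mm from the middle. Origin: middle of its underside.
- bottle_square: square white plastic bottle with a round screw cap: body 50 x 50 mm, straight up to 62 mm, cap 34 mm across, 88 mm high in all, 0.11 to 0.21 kg. Its x and y axes are square to its sides. Loose, closed, stands upright, origin at the centre of its underside, z along its axis. Starts on one of the cork pads. Turned at most about 0.2 rad from the tray's axes.
- bottle_tall: tall slim round white bottle: body 44 mm across, straight up to 88 mm, cap 30 mm across, 108 mm high in all, 0.10 to 0.20 kg. Loose, closed, stands upright, origin at the centre of its underside, z along its axis. Starts on one of the cork pads.
- bottle_jar: squat round white jar: body 52 mm across up to 56 mm, lid 54 mm across above it, 72 mm high in all, 0.10 to 0.19 kg. Loose, closed, stands upright, origin at the centre of its underside, z along its axis. Starts on one of the cork pads.
- bottle_nozzle: round white squeeze bottle with a pointed nozzle: body 42 mm across, straight up to 66 mm, then a shoulder and a thin cone, 96 mm high in all, 0.08 to 0.15 kg. Loose, closed, stands upright, origin at the centre of its underside, z along its axis. Starts on one of the cork pads.
- pad_square: cork pad, 68 x 68 x 4 mm, fixed on the tray, on which bottle_square stands at the start (top 14 mm above the bench). The pads look alike and do not move: they show where each bottle stood. Origin: centre of its underside.
- pad_tall: cork pad, 68 x 68 x 4 mm, fixed on the tray, on which bottle_tall stands at the start (top 14 mm above the bench). The pads look alike and do not move: they show where each bottle stood. Origin: centre of its underside.
- pad_jar: cork pad, 68 x 68 x 4 mm, fixed on the tray, on which bottle_jar stands at the start (top 14 mm above the bench). The pads look alike and do not move: they show where each bottle stood. Origin: centre of its underside.
- pad_nozzle: cork pad, 68 x 68 x 4 mm, fixed on the tray, on which bottle_nozzle stands at the start (top 14 mm above the bench). The pads look alike and do not move: they show where each bottle stood. Origin: centre of its underside.
Mind the look-alikes: they are no part of the job. Leave any yellow look-alike of the bottle_nozzle alone. What is shaped like the bottle_jar but orange is not meant.

How it is judged:
By the outcome, as a careful person would: the job done as asked, in the order asked, and still so for the second after the job is handed in, with the robot touching nothing.
It also fails if it takes over 88 s, if anything falls off the work surface, if the arm or the gripper's body presses on something with over 40 N, if the wrist force passes 120 N, or if a joint passes its speed limit or range.

ROBOT

A 7-joint arm with a two-finger parallel gripper is mounted at the origin on the work surface. World frame = base frame: x ahead of the robot, y to its left, z up, the work surface at z = 0. Lengths are in m, angles in rad, forces in N, time in s.
With the tool pointing down it reaches from about 0.4 to 0.875 m from the base axis. Payload 6.5 kg.
Tool frame: the origin (TCP) lies on the mounting face of the last link; the fingertips stand 173 mm ahead of it and the grasp point (between the pads) lies 155 mm ahead of it; z points along the fingers, y is the line along which they close (so a half turn about z gives the same grasp; the last joint's range is limited). The gripper opens to 85 mm and grips with 20 to 120 N. Pads are 22 mm wide; open, the fingers measure 114 mm over their backs; the gripper's body (76 mm by 85 mm) begins 54 mm behind the grasp point. The pads swing forward as they close: fully open they stand 13 mm farther back than shut.
Start: joints at [1.039, 0.536, -0.004, 1.538, 0.003, 1.067, -0.071], TCP at [0.292, -0.581, 0.405] pointing down, gripper open.
Joint ranges: [-2.7, 2.7], [-0.37, 2.16], [-1.27, 1.26], [0.24, 2.4], [-1.31, 4.45], [0.19, 1.91], [-2.76, 2.76]. Speed limits (rad/s): [2.39, 2.39, 3.14, 3.14, 3.14, 3.14, 3.14].

INTERFACE

Orientations are given as a unit quaternion [w, x, y, z].
In Python, from station import telemetry, read_camera, workorder gives the robot as it stands.
- The arm moves only by the tool apply_moves, never from a script. Its argument "motion" is a list of rows, each a list of 4 numbers: the shift along the tool's x, y, z in m, then the turn about the tool's z in rad. In form: [[tx, ty, tz, turn], ...]. A call has 1 to 12 rows; each row shifts and turns the commanded pose from where the row before left it, along the tool's axes as they then stand; what a row does not reach is not made up. A row lasts 1/10 s, in which the tool goes at most 50 mm and 8.59 degrees, less where a joint would pass 70% of its speed; a pose out of reach is approached as far as the arm can. A call is refused whole if a number of a shift passes 0.05 or a number of a turn 0.15, either way. A call with a gripper value outside its range is refused whole. "fingers" is the opening, from 0 (shut) to 1 (fully open), set as the call begins (left out, the last holds). The fingers move at their own pace and stop on an object; the grip force is fixed at half the most. Time passes only in rows, so rows that do not move let the fingers close. It gives the time, the measured TCP pose, the force, the opening and the grip force at its end, in the units of the state.
- telemetry.sense(): the state, without advancing time (a new reading comes with each control period).
- read_camera(name): name is "scene" or "top"; returns a dict with "image" (420x560x3 uint8, red, green, blue), "depth" (420x560 float32, m along the optical axis (not along the pixel's ray), 0 where there is no reading), "vfov" (degrees; the focal length in pixels is half the picture's height over the tangent of half this angle, whatever the lens; pixels are square), "cx", "cy" (the principal point, pixels), "k1" (the pictures are not rectified: a ray, as slopes to the right and down, at radius r is drawn at 1 + k1 r^2 times it, then the intrinsics apply), "rvec" (rotation vector, rad) and "tvec" (3), from world to camera coordinates, as OpenCV has them. Camera axes: x right, y down, z forward; pixel columns grow to the right and rows downward; lengths in m; the calibration is good to about 2 mm. A picture is of the moment at which its call begins.
- workorder.hand_in(): hands the job in; it is judged then, once.
The state is a dict: "time": time; "qpos": joint angles; "qvel": joint speeds; "effort": joint torques, N m; "eef_pos": TCP position; "tcp_rot": TCP orientation; "force": force on the tool from outside, world axes, zero at the start; "moment": the same for the moment, N m; "gripper_width": finger opening in m; "finger_force": force on a finger pad.
Only numpy, scipy, OpenCV 4.12 (cv2) and the standard library are available. Lean on these libraries where they do the work, as an engineer would, in place of code of your own. Each camera call takes 0.05 s, during which the arm holds its last target. There are 200 camera calls.

## Working session

There is one attempt and no reset: what is moved stays moved. The work goes in short steps, Python scripts to look and compute and a tool call to move; the robot and the scene stay as the last step left them, time stands still between calls to the robot, and variables do not carry over. Pictures are saved under pics/ and viewed, at most 14 in all, crops included, and the job is handed in when it is done.

Besides the shell and the picture viewer there is one more tool, called as name(argument=value, ...) on one line, values as JSON. apply_moves: Moves the arm, as the interface text tells. Its arguments: {"type":"object","properties":{"motion":{"type":"array","items":{"type":"array","items":{"type":"number"}}},"fingers":{"type":"number"}},"required":["motion"]}

```bash
mkdir -p pics
cat > h.py <<'E'
import numpy as np, cv2
from station import telemetry, read_camera, workorder
def cam(n):
    c=read_camera(n); c['R']=cv2.Rodrigues(np.array(c['rvec'],float))[0]; c['t']=np.array(c['tvec'],float).ravel()
    c['f']=c['image'].shape[0]/2/np.tan(np.radians(c['vfov'])/2); return c
def rays(c,uv):
    uv=np.atleast_2d(np.array(uv,float)); d=(uv-[c['cx'],c['cy']])/c['f']; s=d.copy()
    for _ in range(20): s=d/(1+c['k1']*(s**2).sum(1,keepdims=True))
    return np.c_[s,np.ones(len(s))]
def cen(c): return -c['R'].T@c['t']
def plane(c,uv,z):
    r=rays(c,uv)@c['R']; o=cen(c); return o+r*((z-o[2])/r[:,2:3])
def cloud(c):
    h,w=c['depth'].shape; v,u=np.mgrid[:h,:w]
    p=rays(c,np.c_[u.ravel(),v.ravel()])*c['depth'].reshape(-1,1)
    return ((p-c['t'])@c['R']).reshape(h,w,3)
E
python3 - <<'E'
from h import *
for n in('scene','top'):
    c=cam(n); cv2.imwrite(f'pics/{n}0.png',c['image'][:,:,::-1]); print(n,cen(c),c['f'],c['k1'],(c['depth']>0).mean())
print(telemetry.sense())
E
```

```text
scene [ 1.1251186  -0.13922029  0.6006844 ] 462.90953253699166 -0.15978115052614092 0.9962329931972789
top [ 0.518193   -0.03239576  0.76023343] 419.2120811653875 0.010686169148438682 0.9961479591836735
{'time': 0.1, 'qpos': array([ 1.03879531,  0.53711897, -0.00444784,  1.53875042,  0.00262848,
        1.06726957, -0.07120098]), 'qvel': array([ 0.00025115, -0.0022216 , -0.0016771 , -0.00174836,  0.00020059,
        0.00233207, -0.00086042]), 'effort': array([ 1.66798880e-03, -5.84568644e+01,  1.05128769e+00, -2.59780723e+01,
        1.25891148e-02,  4.55757210e-03,  1.87249853e-06]), 'eef_pos': array([ 0.29181963, -0.58049337,  0.40389121]), 'tcp_rot': array([-7.31239449e-04,  9.72990100e-01,  2.30845559e-01, -2.42367795e-04]), 'force': array([-0.71716107, -0.20386727,  0.30307595]), 'moment': array([ 0.02807559, -0.01986064,  0.03215266]), 'finger_force': 0.0, 'gripper_width': 0.08537058267686619}
```

View pics/scene0.png

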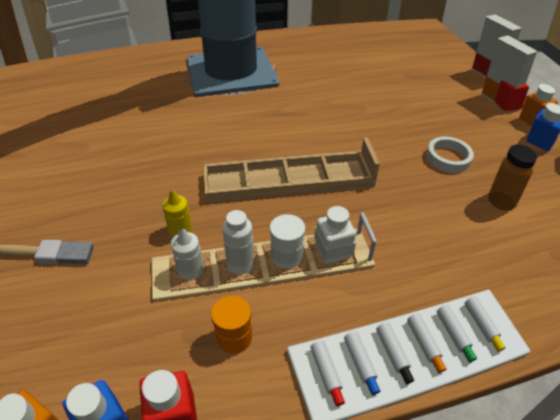

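View pics/top0.png

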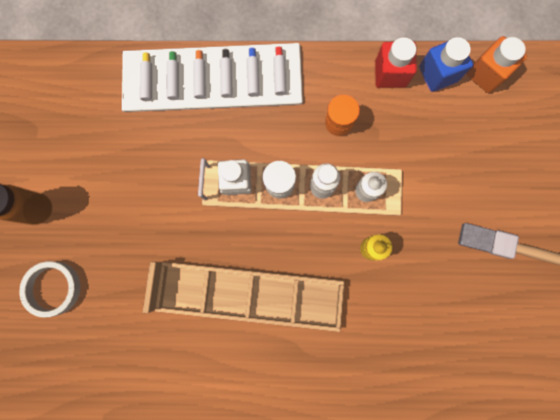

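The top view has the handle at (203,178). From it the white bottles run square (234,178), jar (280,180), tall (325,180), nozzle (372,187). The rack is at (245,296) with its tall board at (155,288). The yellow nozzle look-alike is at (377,247) and the orange jar at (343,115); neither is meant, since the four bottles to move are white and stand on the tray.

Run:
```python
from h import *
T=cam('top'); S=cam('scene')
cv2.imwrite('pics/crop0.png',cv2.resize(T['image'][130:340,130:420,::-1],None,fx=2.7,fy=2.7,interpolation=cv2.INTER_CUBIC))
P={'T':cloud(T),'S':cloud(S)}
print('bench',P['T'][380,300],P['S'][200,100],P['S'][330,170])
for n,C in(('T',T),('S',S)):
    p=P[n]; hsv=cv2.cvtColor(C['image'],cv2.COLOR_RGB2HSV)
    m=((p[...,2]>0.035)&(p[...,2]<0.2)&(C['depth']>0)&(p[...,0]>.3)&(p[...,0]<.75)&(abs(p[...,1])<.5)).astype(np.uint8)
    k,l,st,ce=cv2.connectedComponentsWithStats(m)
    for i in range(1,k):
        if st[i,4]<60: continue
        q=p[l==i]; zt=np.percentile(q[:,2],98); s=hsv[l==i].mean(0)
        top=q[q[:,2]>zt-.006]
        print(n,ce[i].round(),st[i,4],'z',zt.round(4),'mean',q.mean(0).round(3),'topc',((top.max(0)+top.min(0))/2).round(4),'hsv',s.round(),'ext',q.min(0).round(3),q.max(0).round(3))
# raw heights along rack / tray
p=P['T']
for (a,b) in(((160,290),(345,300)),((200,200),(405,210))):
    print([tuple(p[int(a[1]if 0 else r[1]),int(r[0])].round(3)) for r in np.linspace(a,b,12)])
```

```text
bench [ 0.31972579 -0.05348575 -0.00160555] [ 0.43469144 -0.32372268 -0.00156435] [ 0.74768287 -0.21142968 -0.00178804]
T [201. 177.] 196 z 0.06 mean [0.664 0.119 0.056] topc [0.6654 0.1199 0.0583] hsv [  6.  41. 189.] ext [0.632 0.115 0.036] [0.699 0.125 0.062]
T [234. 176.] 1020 z 0.1028 mean [0.662 0.06  0.08 ] topc [0.667  0.0636 0.1006] hsv [ 14.  22. 206.] ext [0.64  0.037 0.035] [0.693 0.088 0.104]
T [279. 178.] 927 z 0.0875 mean [ 0.658 -0.015  0.082] topc [ 0.6605 -0.0142  0.0852] hsv [ 15.  12. 230.] ext [ 0.634 -0.04   0.036] [0.687 0.011 0.089]
T [324. 179.] 754 z 0.1229 mean [ 0.652 -0.088  0.101] topc [ 0.6578 -0.0906  0.1207] hsv [ 15.  23. 211.] ext [ 0.636 -0.112  0.035] [ 0.679 -0.068  0.124]
T [371. 185.] 641 z 0.104 mean [ 0.648 -0.167  0.077] topc [ 0.6508 -0.1705  0.1045] hsv [ 22.  27. 201.] ext [ 0.63  -0.191  0.035] [ 0.672 -0.149  0.111]
T [ 19. 204.] 1386 z 0.1199 mean [0.611 0.413 0.083] topc [0.6146 0.4151 0.1175] hsv [ 12. 143.  77.] ext [0.584 0.402 0.035] [0.644 0.437 0.121]
T [377. 247.] 586 z 0.0908 mean [ 0.547 -0.176  0.067] topc [ 0.5473 -0.1789  
[... 2158 characters left out ...]
633), np.float64(0.132), np.float64(-0.001)), (np.float64(0.631), np.float64(0.097), np.float64(0.013)), (np.float64(0.629), np.float64(0.062), np.float64(0.014)), (np.float64(0.628), np.float64(0.03), np.float64(0.01)), (np.float64(0.626), np.float64(-0.005), np.float64(0.013)), (np.float64(0.625), np.float64(-0.039), np.float64(0.015)), (np.float64(0.624), np.float64(-0.072), np.float64(0.012)), (np.float64(0.622), np.float64(-0.105), np.float64(0.013)), (np.float64(0.621), np.float64(-0.14), np.float64(0.009)), (np.float64(0.619), np.float64(-0.172), np.float64(0.008)), (np.float64(0.618), np.float64(-0.206), np.float64(0.009)), (np.float64(0.618), np.float64(-0.243), np.float64(-0.002))]
```

View pics/crop0.png

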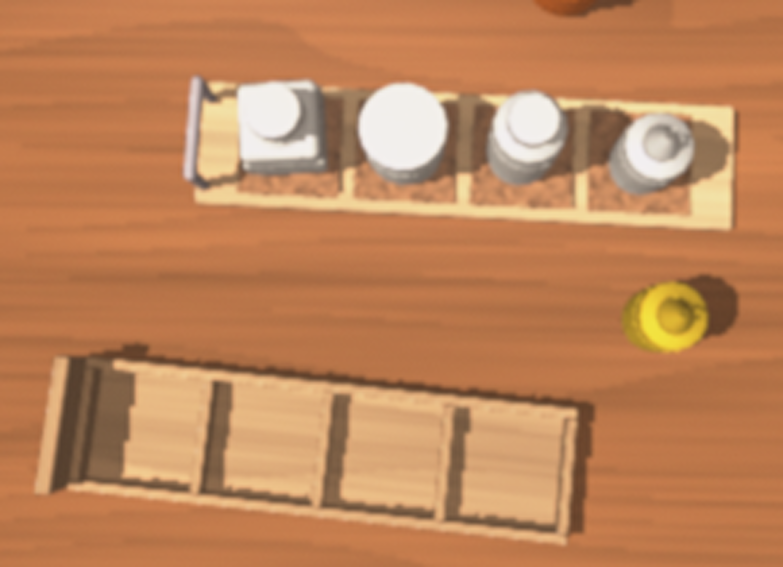

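The crop confirms the order from the handle: square, jar, tall, nozzle, all white. The yellow nozzle bottle stands off the tray between tray and rack. Next I measure the tray and rack poses and the square bottle's yaw.

Run:
```python
from h import *
def rect(q):
    (c,s,a)=cv2.minAreaRect((q[:,:2]*1000).astype(np.float32)); 
    b=cv2.boxPoints((c,s,a)); e=[b[1]-b[0],b[2]-b[1]]; e=max(e,key=np.linalg.norm); y=np.arctan2(e[1],e[0])
    return np.round(c,1),np.round(s,1),round(float((y)%np.pi),4)
for n in('top','scene'):
    C=cam(n); p=cloud(C); z=p[...,2]+.0016; x,y=p[...,0],p[...,1]
    reg=(x>.38)&(x<.56)&(y>-.16)&(y<.23)
    def clean(m):
        k,l,st,_=cv2.connectedComponentsWithStats(m.astype(np.uint8),connectivity=8); return l==1+np.argmax(st[1:,4])
    # rack via rim pixels -> rays onto z=.026
    m=clean(reg&(z>.02)&(z<.03)); v,u=np.nonzero(m); print(n,'rim z med',np.median(z[m]).round(4),'rack',rect(plane(C,np.c_[u,v],.0245)))
    m=reg&(z>.055); v,u=np.nonzero(m); print(' board',rect(plane(C,np.c_[u,v],.0585)))
    reg=(x>.59)&(x<.73)&(y>-.27)&(y<.15)
    hsv=cv2.cvtColor(C['image'],cv2.COLOR_RGB2HSV)
    m=clean(reg&(z>.006)&(z<.02)); print(' tray',rect(p[m]),m.sum())
    m=reg&(z>.05)&(y>.108); v,u=np.nonzero(m); q=plane(C,np.c_[u,v],.057); print(' handle',q.mean(0).round(4),rect(q))
    # square shoulder
    m=(x>.62)&(x<.71)&(y>.025)&(y<.1)&(z>.06)&(z<.083); v,u=np.nonzero(m);m2=clean(m); print(' sq',np.percentile(z[m2],[50,90]).round(4),rect(p[m2]))
    # heights and centres per bottle, body band
    for nm,y0 in(('jar',-.014),('tall',-.089),('noz',-.168)):
        m=(abs(y-y0)<.036)&(x>.62)&(x<.7)&(z>.04); q=p[m]; print(' ',nm,(((q.max(0)+q.min(0))/2)[:2]).round(4),np.ptp(q,0)[:2].round(4))
```

```text
top rim z med 0.0266 rack (array([462.4,  37.3]), array([320.,  84.]), 1.4778)
 board (array([636.5,  -9.1]), array([718.7, 987.1]), 1.5978)
 tray (array([657.8, -54.4]), array([362.4,  86.2]), 1.5244) 5617
 handle [0.6643 0.1194 0.057 ] (array([664.4, 119.3]), array([ 8.5, 66.7]), 3.0939)
 sq [0.076  0.0784] (array([667.1,  63.7]), array([50.2, 50.3]), 1.6359)
  jar [ 0.6604 -0.0144] [0.0516 0.0517]
  tall [ 0.6577 -0.0899] [0.0438 0.0435]
  noz [ 0.6511 -0.1698] [0.0418 0.042 ]
scene rim z med 0.0264 rack (array([467.3,  43.3]), array([328.9,  94.6]), 1.479)
 board (array([528. ,  32.6]), array([ 84.3, 388.6]), 1.8328)
 tray (array([659.3, -51.7]), array([359.7,  87.1]), 1.5288) 5846
 handle [0.6704 0.1205 0.057 ] (array([669.1, 120.3]), array([11.1, 73.4]), 3.0832)
 sq [0.0761 0.0797] (array([668.9,  64.7]), array([50.7, 48.5]), 0.0923)
  jar [ 0.6624 -0.0116] [0.0546 0.0531]
  tall [ 0.6625 -0.0882] [0.0393 0.0446]
  noz [ 0.6543 -0.1685] [0.0418 0.0421]
```

```bash
cat > go.py <<'E'
import sys; from h import *
def pose():
    s=telemetry.sense(); w,x,y,z=s['tcp_rot']; return np.array(s['eef_pos']),np.arctan2(2*(x*y+w*z),1-2*(y*y+z*z)),s
def rows(p,a,p1,a1,N):
    out=[];dw=(np.array(p1)-p)/N; t=-(a1-a)/N
    for i in range(N):
        X=np.array([np.cos(a),np.sin(a),0]);Y=np.array([np.sin(a),-np.cos(a),0])
        out.append([round(float(X@dw),4),round(float(Y@dw),4),round(float(-dw[2]),4),round(float(t),4)]); a-=t
    return out
if __name__=='__main__':
    v=[float(q) for q in sys.argv[1:]]; p,a,s=pose(); print('at',p.round(4),round(a,4),'t',s['time'],'w',s['gripper_width'])
    for k in range(0,len(v),5):
        print(rows(p,a,v[k:k+3],v[k+3],int(v[k+4]))); p,a=np.array(v[k:k+3]),v[k+3]
E
python3 go.py .668 .0642 .36 1.649 18
```

```text
at [ 0.2919 -0.5807  0.4044] 0.4658 t 0.3 w 0.08538155487842915
[[0.0348, -0.0226, 0.0025, -0.0657], [0.0362, -0.0203, 0.0025, -0.0657], [0.0374, -0.0179, 0.0025, -0.0657], [0.0385, -0.0154, 0.0025, -0.0657], [0.0394, -0.0128, 0.0025, -0.0657], [0.0402, -0.0102, 0.0025, -0.0657], [0.0408, -0.0075, 0.0025, -0.0657], [0.0412, -0.0048, 0.0025, -0.0657], [0.0414, -0.0021, 0.0025, -0.0657], [0.0415, 0.0006, 0.0025, -0.0657], [0.0413, 0.0033, 0.0025, -0.0657], [0.041, 0.006, 0.0025, -0.0657], [0.0405, 0.0087, 0.0025, -0.0657], [0.0399, 0.0114, 0.0025, -0.0657], [0.0391, 0.014, 0.0025, -0.0657], [0.0381, 0.0165, 0.0025, -0.0657], [0.0369, 0.019, 0.0025, -0.0657], [0.0356, 0.0213, 0.0025, -0.0657]]
```

apply_moves(motion=[[0.035,-0.023,0.0025,-0.066],[0.036,-0.02,0.0025,-0.066],[0.037,-0.018,0.0025,-0.066],[0.038,-0.015,0.0025,-0.066],[0.039,-0.013,0.0025,-0.066],[0.04,-0.01,0.0025,-0.066],[0.041,-0.0075,0.0025,-0.066],[0.041,-0.005,0.0025,-0.066],[0.041,-0.002,0.0025,-0.066],[0.041,0.0005,0.0025,-0.066],[0.041,0.003,0.0025,-0.066],[0.041,0.006,0.0025,-0.066]], fingers=1)

```text
time: 1.5
eef_pos: [0.5406, -0.151, 0.3747]
tcp_rot: [0.0, 0.808, 0.589, 0.0]
force: [-0.5, 0.1, 0.7]
gripper_width: 0.0857
finger_force: 0.0
```

apply_moves(motion=[[0.04,0.009,0.0025,-0.066],[0.04,0.011,0.0025,-0.066],[0.039,0.014,0.0025,-0.066],[0.038,0.0165,0.0025,-0.066],[0.037,0.019,0.0025,-0.066],[0.036,0.021,0.0025,-0.066],[0,0,0,0],[0,0,0,0]])

```text
time: 2.3
eef_pos: [0.664, 0.0642, 0.3592]
tcp_rot: [-0.0, 0.677, 0.736, -0.0]
force: [-0.0, 0.1, 0.1]
gripper_width: 0.0852
finger_force: 0.0
```

```bash
python3 go.py .668 .0642 .26 1.649 4 .668 .0642 .215 1.649 4
```

```text
at [0.664  0.0642 0.3592] 1.6555 t 2.3 w 0.08521855795985415
[[-0.0001, 0.001, 0.0248, 0.0016], [-0.0001, 0.001, 0.0248, 0.0016], [-0.0001, 0.001, 0.0248, 0.0016], [-0.0001, 0.001, 0.0248, 0.0016]]
[[0.0, 0.0, 0.0113, -0.0], [0.0, 0.0, 0.0113, -0.0], [0.0, 0.0, 0.0113, -0.0], [0.0, 0.0, 0.0113, -0.0]]
```

apply_moves(motion=[[0,0.001,0.025,0],[0,0.001,0.025,0],[0,0.001,0.025,0],[0,0.001,0.024,0],[0,0,0.015,0],[0,0,0.015,0],[0,0,0.01,0],[0,0,0.005,0],[0,0,0,0],[0,0,0,0]])

```text
time: 3.3
eef_pos: [0.6684, 0.0635, 0.2164]
tcp_rot: [0.0, 0.677, 0.736, 0.0]
force: [-0.1, 0.5, -0.3]
gripper_width: 0.0856
finger_force: 0.0
```

apply_moves(motion=[[0,0,0,0],[0,0,0,0],[0,0,0,0],[0,0,0,0],[0,0,0,0],[0,0,0,0],[0,0,0,0],[0,0,0,0]], fingers=0)

```text
time: 4.1
eef_pos: [0.6684, 0.0635, 0.2165]
tcp_rot: [0.0, 0.677, 0.736, 0.0]
force: [-0.3, 0.7, 6.8]
gripper_width: 0.0493
finger_force: 63.4
```

```bash
python3 - <<'E'
from h import *
C=cam('scene'); cv2.imwrite('pics/g1.png',C['image'][:,:,::-1])
E
python3 go.py .668 .0642 .275 1.649 4 .4533 -.0795 .275 1.478 12
```

```text
at [0.6684 0.0635 0.2164] 1.6538 t 4.15 w 0.04919572639782878
[[0.0002, -0.0001, -0.0146, 0.0012], [0.0002, -0.0001, -0.0146, 0.0012], [0.0002, -0.0001, -0.0146, 0.0012], [0.0002, -0.0001, -0.0146, 0.0012]]
[[-0.0105, -0.0188, -0.0, 0.0143], [-0.0108, -0.0186, -0.0, 0.0143], [-0.0111, -0.0185, -0.0, 0.0143], [-0.0113, -0.0183, -0.0, 0.0143], [-0.0116, -0.0181, -0.0, 0.0143], [-0.0119, -0.018, -0.0, 0.0143], [-0.0121, -0.0178, -0.0, 0.0143], [-0.0124, -0.0176, -0.0, 0.0143], [-0.0126, -0.0175, -0.0, 0.0143], [-0.0129, -0.0173, -0.0, 0.0143], [-0.0131, -0.0171, -0.0, 0.0143], [-0.0133, -0.0169, -0.0, 0.0143]]
```

View pics/g1.png

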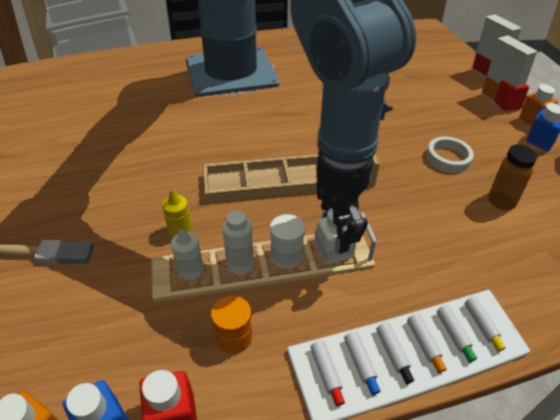

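The picture shows the square bottle held between the fingers at (337,235), with its neighbours undisturbed. I lift higher so it clears the jar.

apply_moves(motion=[[0,0,-0.006,0],[0,0,-0.015,0],[0,0,-0.02,0],[0,0,-0.025,0],[0,0,-0.02,0],[0,0,-0.013,0],[0,0,-0.006,0]])

```text
time: 4.85
eef_pos: [0.6683, 0.0634, 0.3225]
tcp_rot: [0.001, 0.677, 0.736, 0.001]
force: [-1.1, 0.1, -0.9]
gripper_width: 0.0492
finger_force: 62.8
```

apply_moves(motion=[[-0.0105,-0.019,0,0.0145],[-0.011,-0.019,0,0.0145],[-0.011,-0.0185,0,0.0145],[-0.0115,-0.018,0,0.0145],[-0.0115,-0.018,0,0.0145],[-0.012,-0.018,0,0.0145],[-0.012,-0.018,0,0.0145],[-0.0125,-0.0175,0,0.0145],[-0.0125,-0.0175,0,0.0145],[-0.013,-0.017,0,0.0145],[-0.013,-0.017,0,0.0145],[-0.013,-0.017,0,0.0145]])

```text
time: 6.05
eef_pos: [0.4527, -0.0815, 0.3203]
tcp_rot: [-0.0, 0.739, 0.674, -0.0]
force: [0.7, 0.2, -0.4]
gripper_width: 0.0493
finger_force: 62.7
```

apply_moves(motion=[[0,0,0.01,0],[0,0,0.02,0],[0,0,0.02,0],[0,0,0.01,0],[0,0,0,0]])

```text
time: 6.55
eef_pos: [0.4533, -0.0806, 0.2593]
tcp_rot: [-0.001, 0.738, 0.675, -0.001]
force: [0.2, 0.6, -1.2]
gripper_width: 0.0494
finger_force: 62.8
```

```bash
python3 - <<'E'
from h import *
C=cam('scene'); cv2.imwrite('pics/g2.png',C['image'][100:260,150:420,::-1].repeat(2,0).repeat(2,1))
E
python3 go.py .4533 -.0795 .2085 1.478 6
```

```text
at [ 0.4538 -0.0807  0.2602] 1.4805 t 6.6 w 0.04906472895221616
[[0.0002, -0.0001, 0.0086, 0.0004], [0.0002, -0.0001, 0.0086, 0.0004], [0.0002, -0.0001, 0.0086, 0.0004], [0.0002, -0.0001, 0.0086, 0.0004], [0.0002, -0.0001, 0.0086, 0.0004], [0.0002, -0.0001, 0.0086, 0.0004]]
```

View pics/g2.png

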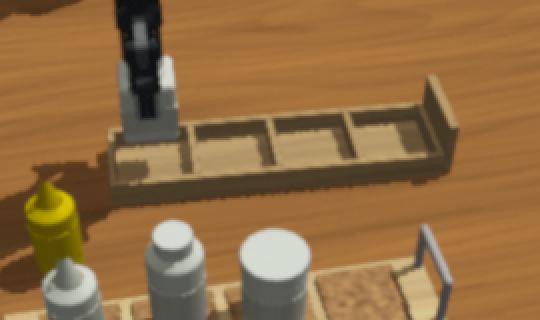

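The square bottle hangs upright over the far-left compartment at (150,140), the end away from the tall board, and its pad on the tray is empty. I lower it gently, watching the force.

apply_moves(motion=[[0.001,0,0.012,0.002],[0,0,0.012,0],[0,0,0.012,0],[0,0,0.008,0],[0,0,0.004,0],[0,0,0,0],[0,0,0,0]])

```text
time: 7.3
eef_pos: [0.454, -0.08, 0.2128]
tcp_rot: [0.0, 0.739, 0.674, 0.0]
force: [0.1, 0.5, -0.9]
gripper_width: 0.0492
finger_force: 62.8
```

apply_moves(motion=[[0,0,0.002,0],[0,0,0,0]])

```text
time: 7.5
eef_pos: [0.4539, -0.0801, 0.2108]
tcp_rot: [0.0, 0.739, 0.673, 0.0]
force: [0.0, -0.6, -1.2]
gripper_width: 0.0492
finger_force: 62.8
```

apply_moves(motion=[[0,0,0.0015,0],[0,0,0,0]])

```text
time: 7.7
eef_pos: [0.4539, -0.0801, 0.2092]
tcp_rot: [0.0, 0.739, 0.673, 0.0]
force: [0.7, 0.5, -1.9]
gripper_width: 0.049
finger_force: 62.8
```

apply_moves(motion=[[0,0,0.001,0],[0,0,0,0]])

```text
time: 7.9
eef_pos: [0.4539, -0.08, 0.2084]
tcp_rot: [0.0, 0.739, 0.673, -0.0]
force: [-0.3, -0.1, 2.3]
gripper_width: 0.0491
finger_force: 63.0
```

apply_moves(motion=[[0,0,0,0],[0,0,0,0],[0,0,0,0],[0,0,0,0],[0,0,0,0],[0,0,-0.01,0],[0,0,-0.03,0],[0,0,-0.04,0],[0,0,-0.03,0],[0,0,-0.012,0]], fingers=1)

```text
time: 8.9
eef_pos: [0.4546, -0.08, 0.3335]
tcp_rot: [0.002, 0.739, 0.673, 0.001]
force: [0.3, 0.2, 0.2]
gripper_width: 0.0857
finger_force: 0.0
```

```bash
python3 - <<'E'
from h import *
C=cam('scene'); cv2.imwrite('pics/g3.png',C['image'][100:300,150:420,::-1].repeat(2,0).repeat(2,1))
E
python3 go.py .6614 -.0130 .331 1.527 9
```

```text
at [ 0.4548 -0.0801  0.3338] 1.4777 t 8.95 w 0.08520197785000044
[[0.0096, 0.0222, 0.0003, -0.0055], [0.0094, 0.0222, 0.0003, -0.0055], [0.0093, 0.0223, 0.0003, -0.0055], [0.0092, 0.0223, 0.0003, -0.0055], [0.0091, 0.0224, 0.0003, -0.0055], [0.0089, 0.0224, 0.0003, -0.0055], [0.0088, 0.0225, 0.0003, -0.0055], [0.0087, 0.0225, 0.0003, -0.0055], [0.0086, 0.0226, 0.0003, -0.0055]]
```

View pics/g3.png

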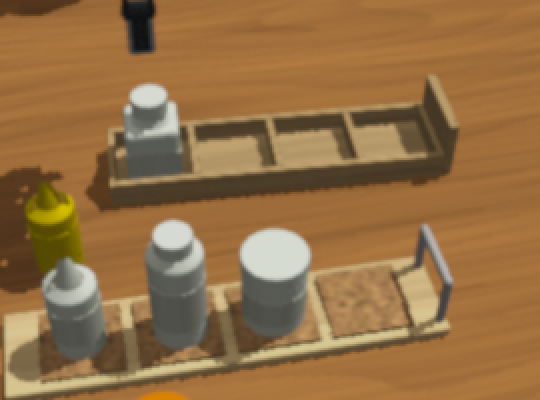

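The square bottle stands upright in the end compartment at (152,140). Jar next.

apply_moves(motion=[[0.0095,0.022,0,-0.0055],[0.0095,0.022,0,-0.0055],[0.0095,0.0225,0,-0.0055],[0.009,0.0225,0,-0.0055],[0.009,0.0225,0,-0.0055],[0.009,0.0225,0,-0.0055],[0.009,0.0225,0,-0.0055],[0.0085,0.0225,0,-0.0055],[0.0085,0.0225,0,-0.0055],[0,0,0,0],[0,0,0,0]])

```text
time: 10.05
eef_pos: [0.6602, -0.0128, 0.3286]
tcp_rot: [-0.001, 0.722, 0.692, -0.001]
force: [-0.9, 0.3, -0.7]
gripper_width: 0.0848
finger_force: 0.0
```

```bash
python3 go.py .6614 -.0130 .231 1.527 7
```

```text
at [ 0.6602 -0.0128  0.3286] 1.5278 t 10.05 w 0.08482899269429316
[[-0.0, 0.0002, 0.0139, 0.0001], [-0.0, 0.0002, 0.0139, 0.0001], [-0.0, 0.0002, 0.0139, 0.0001], [-0.0, 0.0002, 0.0139, 0.0001], [-0.0, 0.0002, 0.0139, 0.0001], [-0.0, 0.0002, 0.0139, 0.0001], [-0.0, 0.0002, 0.0139, 0.0001]]
```

apply_moves(motion=[[0,0.001,0.02,0],[0,0,0.02,0],[0,0,0.02,0],[0,0,0.018,0],[0,0,0.012,0],[0,0,0.006,0],[0,0,0.002,0],[0,0,0,0]])

```text
time: 10.85
eef_pos: [0.6618, -0.013, 0.2325]
tcp_rot: [0.0, 0.722, 0.692, 0.0]
force: [-0.2, 0.3, 0.7]
gripper_width: 0.0857
finger_force: 0.0
```

apply_moves(motion=[[0,0,0,0],[0,0,0,0],[0,0,0,0],[0,0,0,0],[0,0,0,0],[0,0,0,0],[0,0,0,0],[0,0,0,0]], fingers=0)

```text
time: 11.65
eef_pos: [0.662, -0.013, 0.2333]
tcp_rot: [0.0, 0.722, 0.692, 0.0]
force: [-1.5, 0.4, 5.3]
gripper_width: 0.0522
finger_force: 62.3
```

apply_moves(motion=[[0,0,-0.006,0],[0,0,-0.015,0],[0,0,-0.02,0],[0,0,-0.025,0],[0,0,-0.02,0],[0,0,-0.01,0],[0,0,0,0]])

```text
time: 12.35
eef_pos: [0.6622, -0.013, 0.3303]
tcp_rot: [0.001, 0.722, 0.692, 0.001]
force: [-0.2, -0.4, -0.8]
gripper_width: 0.0521
finger_force: 62.8
```

```bash
python3 - <<'E'
from h import *
C=cam('scene'); cv2.imwrite('pics/g4.png',C['image'][100:300,150:420,::-1].repeat(2,0).repeat(2,1))
E
python3 go.py .4606 -.0018 .327 1.478 12
```

```text
at [ 0.6617 -0.0131  0.3287] 1.5273 t 12.4 w 0.05202875324086584
[[0.0002, -0.0168, 0.0001, 0.0041], [0.0001, -0.0168, 0.0001, 0.0041], [0.0001, -0.0168, 0.0001, 0.0041], [0.0, -0.0168, 0.0001, 0.0041], [-0.0001, -0.0168, 0.0001, 0.0041], [-0.0001, -0.0168, 0.0001, 0.0041], [-0.0002, -0.0168, 0.0001, 0.0041], [-0.0003, -0.0168, 0.0001, 0.0041], [-0.0003, -0.0168, 0.0001, 0.0041], [-0.0004, -0.0168, 0.0001, 0.0041], [-0.0005, -0.0168, 0.0001, 0.0041], [-0.0005, -0.0168, 0.0001, 0.0041]]
```

View pics/g4.png

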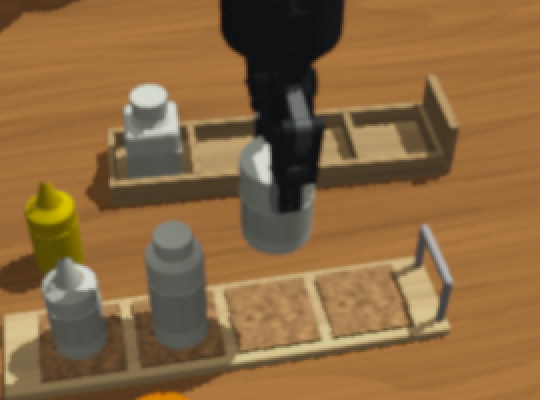

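The jar is lifted, upright, at (277,195). Carry it over to the second compartment.

apply_moves(motion=[[0,-0.012,0,0.004],[0,-0.017,0,0.004],[0,-0.018,0,0.004],[0,-0.018,0,0.004],[0,-0.018,0,0.004],[0,-0.018,0,0.004],[0,-0.018,0,0.004],[0,-0.018,0,0.004],[0,-0.018,0,0.004],[0,-0.018,0,0.004],[0,-0.018,0.01,0.005],[-0.002,-0.0105,0.02,0.004]])

```text
time: 13.6
eef_pos: [0.4592, -0.0017, 0.2979]
tcp_rot: [0.0, 0.739, 0.674, 0.0]
force: [-0.2, -0.5, -2.1]
gripper_width: 0.0526
finger_force: 62.9
```

apply_moves(motion=[[0,0,0.01,0],[0,0,0,0],[0,0,0,0]])

```text
time: 13.9
eef_pos: [0.4612, -0.0018, 0.2882]
tcp_rot: [-0.0, 0.739, 0.674, 0.0]
force: [1.5, 0.2, -0.4]
gripper_width: 0.0527
finger_force: 63.0
```

```bash
python3 go.py .4606 -.0018 .2255 1.478 6
```

```text
at [ 0.4612 -0.0018  0.2882] 1.4784 t 13.9 w 0.052683620812886085
[[-0.0, -0.0001, 0.0104, 0.0001], [-0.0, -0.0001, 0.0104, 0.0001], [-0.0, -0.0001, 0.0104, 0.0001], [-0.0, -0.0001, 0.0104, 0.0001], [-0.0, -0.0001, 0.0104, 0.0001], [-0.0, -0.0001, 0.0104, 0.0001]]
```

apply_moves(motion=[[0,-0.0005,0.015,0],[0,0,0.015,0],[0,0,0.012,0],[0,0,0.009,0],[0,0,0.006,0],[0,0,0.003,0],[0,0,0,0],[0,0,0,0]])

```text
time: 14.7
eef_pos: [0.4602, -0.0018, 0.2285]
tcp_rot: [0.0, 0.739, 0.674, 0.0]
force: [-0.4, -0.9, -0.4]
gripper_width: 0.0521
finger_force: 63.0
```

apply_moves(motion=[[0,0,0.001,0],[0,0,0.001,0],[0,0,0,0]])

```text
time: 15.0
eef_pos: [0.4599, -0.0019, 0.2262]
tcp_rot: [0.0, 0.739, 0.674, 0.0]
force: [0.0, -0.5, -0.9]
gripper_width: 0.0521
finger_force: 63.0
```

apply_moves(motion=[[0,0,0.001,0],[0,0,0,0]])

```text
time: 15.2
eef_pos: [0.46, -0.0018, 0.2253]
tcp_rot: [0.0, 0.739, 0.674, 0.0]
force: [0.1, -0.3, 0.4]
gripper_width: 0.0522
finger_force: 63.2
```

apply_moves(motion=[[0,0,0.0007,0],[0,0,0,0]])

```text
time: 15.4
eef_pos: [0.46, -0.0017, 0.2252]
tcp_rot: [0.0, 0.739, 0.674, -0.0]
force: [-2.7, -0.1, 11.0]
gripper_width: 0.052
finger_force: 64.3
```

apply_moves(motion=[[0,0,0,0],[0,0,0,0],[0,0,0,0],[0,0,0,0],[0,0,0,0],[0,0,-0.01,0],[0,0,-0.03,0],[0,0,-0.04,0],[0,0,-0.03,0],[0,0,-0.015,0]], fingers=1)

```text
time: 16.4
eef_pos: [0.4605, -0.0016, 0.3528]
tcp_rot: [0.001, 0.739, 0.674, 0.002]
force: [0.4, -0.0, -0.1]
gripper_width: 0.0852
finger_force: 0.0
```

```bash
python3 - <<'E'
from h import *
for n in('scene','top'):
    C=cam(n); p=cloud(C); z=p[...,2]+.0016; x,y=p[...,0],p[...,1]
    for nm,c in(('sq',(.453,-.0795)),('jar',(.4606,-.0018)),('tall',(.6586,-.0895)),('noz',(.6527,-.169))):
        m=(abs(x-c[0])<.04)&(abs(y-c[1])<.036)&(z>.035)&(z<.14); q=p[m]
        if m.sum()>50: print(n,nm,((q.max(0)+q.min(0))/2)[:2].round(4),np.ptp(q,0)[:2].round(3),'ztop',(np.percentile(q[:,2],99)+.0016).round(4))
E
python3 go.py .6586 -.0895 .352 1.527 9
```

```text
scene sq [ 0.4573 -0.0778] [0.054 0.054] ztop 0.0959
scene jar [ 0.4623 -0.0006] [0.053 0.053] ztop 0.0816
scene tall [ 0.6629 -0.0882] [0.039 0.045] ztop 0.1246
scene noz [ 0.6547 -0.1685] [0.041 0.042] ztop 0.1079
top sq [ 0.453  -0.0805] [0.054 0.052] ztop 0.0969
top tall [ 0.658  -0.0898] [0.044 0.043] ztop 0.1246
top noz [ 0.6511 -0.1701] [0.042 0.042] ztop 0.1077
at [ 0.4607 -0.0018  0.3521] 1.4781 t 16.5 w 0.08563851620623947
[[-0.0077, 0.0228, 0.0, -0.0054], [-0.0078, 0.0228, 0.0, -0.0054], [-0.0079, 0.0227, 0.0, -0.0054], [-0.008, 0.0227, 0.0, -0.0054], [-0.0082, 0.0226, 0.0, -0.0054], [-0.0083, 0.0226, 0.0, -0.0054], [-0.0084, 0.0225, 0.0, -0.0054], [-0.0085, 0.0225, 0.0, -0.0054], [-0.0087, 0.0224, 0.0, -0.0054]]
```

Square and jar both stand at rack-floor height in their compartments. Tall bottle next, gripped 66 mm up.

apply_moves(motion=[[-0.008,0.023,0,-0.0055],[-0.008,0.023,0,-0.0055],[-0.008,0.023,0,-0.0055],[-0.008,0.0225,0,-0.0055],[-0.008,0.0225,0,-0.0055],[-0.008,0.0225,0,-0.0055],[-0.0085,0.0225,0,-0.0055],[-0.0085,0.0225,0,-0.0055],[-0.0085,0.0225,0,-0.0055],[0,0,0,0],[0,0,0,0]])

```text
time: 17.6
eef_pos: [0.6578, -0.0894, 0.3481]
tcp_rot: [-0.001, 0.722, 0.692, -0.001]
force: [-0.5, 1.1, 0.4]
gripper_width: 0.0856
finger_force: 0.0
```

```bash
python3 go.py .659 -.0893 .235 1.527 7
```

```text
at [ 0.6578 -0.0894  0.3481] 1.5277 t 17.6 w 0.08563929477569461
[[0.0, 0.0002, 0.0162, 0.0001], [0.0, 0.0002, 0.0162, 0.0001], [0.0, 0.0002, 0.0162, 0.0001], [0.0, 0.0002, 0.0162, 0.0001], [0.0, 0.0002, 0.0162, 0.0001], [0.0, 0.0002, 0.0162, 0.0001], [0.0, 0.0002, 0.0162, 0.0001]]
```

apply_moves(motion=[[0,0.001,0.02,0],[0,0,0.025,0],[0,0,0.025,0],[0,0,0.02,0],[0,0,0.014,0],[0,0,0.008,0],[0,0,0.002,0],[0,0,0,0]])

```text
time: 18.4
eef_pos: [0.6594, -0.0895, 0.2359]
tcp_rot: [0.0, 0.722, 0.692, 0.0]
force: [-0.0, 0.0, -0.3]
gripper_width: 0.0855
finger_force: 0.0
```

apply_moves(motion=[[0,0,0,0],[0,0,0,0],[0,0,0,0],[0,0,0,0],[0,0,0,0],[0,0,0,0],[0,0,0,0],[0,0,0,0]], fingers=0)

```text
time: 19.2
eef_pos: [0.6594, -0.0896, 0.2364]
tcp_rot: [0.0, 0.722, 0.692, 0.0]
force: [-1.6, 0.1, 6.8]
gripper_width: 0.0425
finger_force: 60.6
```

apply_moves(motion=[[0,0,-0.006,0],[0,0,-0.015,0],[0,0,-0.02,0],[0,0,-0.025,0],[0,0,-0.02,0],[0,0,-0.014,0],[0,0,-0.006,0],[0,0,0,0]])

```text
time: 20.0
eef_pos: [0.6594, -0.0896, 0.3423]
tcp_rot: [0.0, 0.722, 0.692, 0.0]
force: [-0.3, -0.8, -1.8]
gripper_width: 0.043
finger_force: 61.0
```

```bash
python3 go.py .4678 .0758 .34 1.478 12
```

```text
at [ 0.6594 -0.0896  0.3423] 1.5278 t 20.0 w 0.043004634942623236
[[0.0131, -0.0165, 0.0002, 0.0041], [0.013, -0.0166, 0.0002, 0.0041], [0.0129, -0.0167, 0.0002, 0.0041], [0.0129, -0.0167, 0.0002, 0.0041], [0.0128, -0.0168, 0.0002, 0.0041], [0.0127, -0.0168, 0.0002, 0.0041], [0.0127, -0.0169, 0.0002, 0.0041], [0.0126, -0.0169, 0.0002, 0.0041], [0.0125, -0.017, 0.0002, 0.0041], [0.0125, -0.017, 0.0002, 0.0041], [0.0124, -0.0171, 0.0002, 0.0041], [0.0123, -0.0171, 0.0002, 0.0041]]
```

Contact is expected at about z = 0.228 in the rack.

apply_moves(motion=[[0.013,-0.0165,0,0.004],[0.013,-0.0165,0,0.004],[0.013,-0.0165,0,0.004],[0.013,-0.017,0,0.004],[0.013,-0.017,0,0.004],[0.013,-0.017,0,0.004],[0.0125,-0.017,0,0.004],[0.0125,-0.017,0,0.004],[0.0125,-0.017,0,0.004],[0.0125,-0.017,0,0.004],[0.0125,-0.017,0,0.005],[0.012,-0.017,0,0.004]])

```text
time: 21.2
eef_pos: [0.4659, 0.0762, 0.3406]
tcp_rot: [-0.001, 0.739, 0.674, -0.001]
force: [0.0, 0.8, -1.1]
gripper_width: 0.0428
finger_force: 61.2
```

apply_moves(motion=[[0,0,0.01,0],[0,0,0.02,0],[0,0,0.01,0],[0,0,0,0],[0,0,0,0]])

```text
time: 21.7
eef_pos: [0.4673, 0.0756, 0.3013]
tcp_rot: [-0.0, 0.739, 0.674, -0.0]
force: [-0.5, -0.1, -2.1]
gripper_width: 0.0426
finger_force: 61.2
```

```bash
python3 - <<'E'
from h import *
C=cam('scene'); cv2.imwrite('pics/g5.png',C['image'][100:300,150:420,::-1].repeat(2,0).repeat(2,1))
E
python3 go.py .4678 .0758 .2282 1.478 7
```

```text
at [0.4674 0.0757 0.3017] 1.4785 t 21.75 w 0.042706864036317994
[[0.0, 0.0001, 0.0105, 0.0001], [0.0, 0.0001, 0.0105, 0.0001], [0.0, 0.0001, 0.0105, 0.0001], [0.0, 0.0001, 0.0105, 0.0001], [0.0, 0.0, 0.0105, 0.0001], [0.0, 0.0, 0.0105, 0.0001], [0.0, 0.0, 0.0105, 0.0001]]
```

View pics/g5.png

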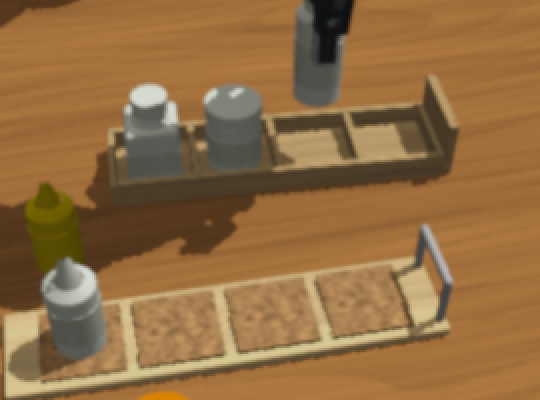

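Square (152,140) and jar (233,128) stand in compartments 1 and 2. The tall bottle hangs upright at (318,70) above the third. I lower it.

apply_moves(motion=[[0,0,0.015,0],[0,0,0.017,0],[0,0,0.015,0],[0,0,0.012,0],[0,0,0.008,0],[0,0,0.004,0],[0,0,0.001,0],[0,0,0,0],[0,0,0,0]])

```text
time: 22.65
eef_pos: [0.4673, 0.0758, 0.2299]
tcp_rot: [0.0, 0.739, 0.674, 0.0]
force: [0.2, 0.7, -1.1]
gripper_width: 0.0429
finger_force: 61.2
```

apply_moves(motion=[[0,0,0.001,0],[0,0,0,0]])

```text
time: 22.85
eef_pos: [0.4671, 0.0758, 0.2286]
tcp_rot: [0.0, 0.739, 0.674, 0.0]
force: [-0.3, -0.7, -1.5]
gripper_width: 0.0428
finger_force: 61.2
```

apply_moves(motion=[[0,0,0.0007,0],[0,0,0,0]])

```text
time: 23.05
eef_pos: [0.4672, 0.0759, 0.2283]
tcp_rot: [0.0, 0.739, 0.674, 0.0]
force: [-1.2, -0.8, 4.8]
gripper_width: 0.0425
finger_force: 62.0
```

apply_moves(motion=[[0,0,0.0005,0],[0,0,0,0]])

```text
time: 23.25
eef_pos: [0.4672, 0.0759, 0.2282]
tcp_rot: [0.0, 0.739, 0.674, -0.0]
force: [-3.1, -0.8, 12.6]
gripper_width: 0.0425
finger_force: 62.6
```

apply_moves(motion=[[0,0,0,0],[0,0,0,0],[0,0,0,0],[0,0,0,0],[0,0,0,0],[0,0,-0.01,0],[0,0,-0.03,0],[0,0,-0.04,0],[0,0,-0.03,0],[0,0,-0.01,0],[0,0,0,0]], fingers=1)

```text
time: 24.35
eef_pos: [0.4675, 0.0758, 0.3488]
tcp_rot: [0.001, 0.739, 0.674, 0.001]
force: [-0.6, -0.6, -0.8]
gripper_width: 0.0856
finger_force: 0.0
```

```bash
python3 go.py .6527 -.1692 .345 1.527 10
```

```text
at [0.4675 0.0758 0.3488] 1.4785 t 24.35 w 0.08564821697098572
[[-0.0227, 0.0207, 0.0004, -0.0049], [-0.0228, 0.0206, 0.0004, -0.0049], [-0.0229, 0.0205, 0.0004, -0.0049], [-0.023, 0.0204, 0.0004, -0.0049], [-0.0231, 0.0203, 0.0004, -0.0049], [-0.0232, 0.0201, 0.0004, -0.0049], [-0.0233, 0.02, 0.0004, -0.0049], [-0.0234, 0.0199, 0.0004, -0.0049], [-0.0235, 0.0198, 0.0004, -0.0049], [-0.0236, 0.0197, 0.0004, -0.0049]]
```

apply_moves(motion=[[-0.023,0.0205,0,-0.005],[-0.023,0.0205,0,-0.005],[-0.023,0.0205,0,-0.005],[-0.023,0.0205,0,-0.005],[-0.023,0.0205,0,-0.005],[-0.023,0.02,0,-0.005],[-0.0235,0.02,0,-0.005],[-0.0235,0.02,0,-0.005],[-0.0235,0.02,0,-0.005],[-0.0235,0.02,0,-0.005],[0,0,0,0],[0,0,0,0]])

```text
time: 25.55
eef_pos: [0.6525, -0.1699, 0.3449]
tcp_rot: [-0.001, 0.722, 0.692, -0.001]
force: [-0.5, 0.4, 0.2]
gripper_width: 0.0853
finger_force: 0.0
```

```bash
python3 - <<'E'
from h import *
C=cam('scene'); cv2.imwrite('pics/g6.png',C['image'][80:300,150:420,::-1].repeat(2,0).repeat(2,1))
E
python3 go.py .6527 -.1692 .219 1.527 8
```

```text
at [ 0.6524 -0.1689  0.3454] 1.5294 t 25.6 w 0.08524007603633794
[[-0.0, 0.0, 0.0158, 0.0003], [-0.0, 0.0, 0.0158, 0.0003], [-0.0, 0.0, 0.0158, 0.0003], [-0.0, 0.0, 0.0158, 0.0003], [-0.0, 0.0, 0.0158, 0.0003], [-0.0, 0.0, 0.0158, 0.0003], [-0.0, 0.0, 0.0158, 0.0003], [-0.0, 0.0, 0.0158, 0.0003]]
```

View pics/g6.png

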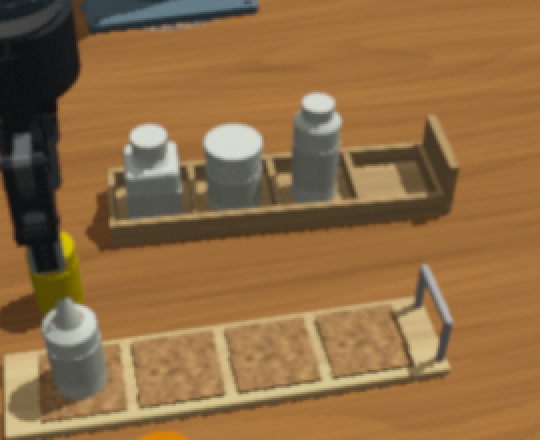

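Three bottles stand in place, the tall one at (316,155) in the third compartment. The gripper is above the white nozzle bottle (75,350) and clear of the yellow one behind it.

apply_moves(motion=[[0,0,0.015,0],[0,0,0.025,0],[0,0,0.025,0],[0,0,0.025,0],[0,0,0.018,0],[0,0,0.01,0],[0,0,0.006,0],[0,0,0.001,0],[0,0,0,0]])

```text
time: 26.5
eef_pos: [0.6534, -0.1698, 0.223]
tcp_rot: [0.001, 0.722, 0.692, 0.0]
force: [0.3, -1.0, 0.9]
gripper_width: 0.0852
finger_force: 0.0
```

apply_moves(motion=[[0,0,0,0],[0,0,0,0],[0,0,0,0],[0,0,0,0],[0,0,0,0],[0,0,0,0],[0,0,0,0],[0,0,0,0]], fingers=0)

```text
time: 27.3
eef_pos: [0.6532, -0.1698, 0.2231]
tcp_rot: [0.0, 0.722, 0.692, 0.0]
force: [-2.1, -0.7, 6.4]
gripper_width: 0.0406
finger_force: 60.4
```

apply_moves(motion=[[0,0,-0.006,0],[0,0,-0.015,0],[0,0,-0.025,0],[0,0,-0.03,0],[0,0,-0.025,0],[0,0,-0.02,0],[0,0,-0.01,0],[0,0,0,0]])

```text
time: 28.1
eef_pos: [0.6535, -0.1698, 0.3554]
tcp_rot: [0.001, 0.722, 0.692, 0.001]
force: [0.6, 1.1, -1.0]
gripper_width: 0.0404
finger_force: 60.6
```

```bash
python3 go.py .57 .1535 .35 1.49 12 .4751 .1535 .35 1.478 6
```

```text
at [ 0.6535 -0.1698  0.3554] 1.5287 t 28.1 w 0.04039704706389282
[[0.0266, -0.0081, 0.0004, 0.0032], [0.0266, -0.0082, 0.0004, 0.0032], [0.0266, -0.0083, 0.0004, 0.0032], [0.0265, -0.0083, 0.0004, 0.0032], [0.0265, -0.0084, 0.0004, 0.0032], [0.0265, -0.0085, 0.0004, 0.0032], [0.0265, -0.0086, 0.0004, 0.0032], [0.0264, -0.0087, 0.0004, 0.0032], [0.0264, -0.0088, 0.0004, 0.0032], [0.0264, -0.0089, 0.0004, 0.0032], [0.0263, -0.0089, 0.0004, 0.0032], [0.0263, -0.009, 0.0004, 0.0032]]
[[-0.0013, -0.0158, -0.0, 0.002], [-0.0013, -0.0158, -0.0, 0.002], [-0.0013, -0.0158, -0.0, 0.002], [-0.0014, -0.0158, -0.0, 0.002], [-0.0014, -0.0158, -0.0, 0.002], [-0.0014, -0.0158, -0.0, 0.002]]
```

apply_moves(motion=[[0.0265,-0.008,0,0.003],[0.0265,-0.008,0,0.003],[0.0265,-0.008,0,0.003],[0.0265,-0.0085,0,0.003],[0.0265,-0.0085,0,0.003],[0.0265,-0.0085,0,0.003],[0.0265,-0.0085,0,0.003],[0.0265,-0.0085,0,0.003],[0.0265,-0.009,0,0.003],[0.0265,-0.009,0,0.003],[0.0265,-0.009,0,0.003],[0.0265,-0.009,0,0.003]])

```text
time: 29.3
eef_pos: [0.5684, 0.1546, 0.352]
tcp_rot: [-0.0, 0.734, 0.679, -0.001]
force: [-0.1, -0.2, 0.7]
gripper_width: 0.0408
finger_force: 60.6
```

apply_moves(motion=[[-0.0015,-0.016,0,0.002],[-0.0015,-0.016,0,0.002],[-0.0015,-0.016,0,0.002],[-0.0015,-0.016,0,0.003],[-0.0015,-0.016,0,0.003],[-0.0015,-0.016,0,0.003],[0,0,0.01,0],[0,0,0.02,0],[0,0,0.01,0],[0,0,0,0],[0,0,0,0]])

```text
time: 30.4
eef_pos: [0.4731, 0.1528, 0.313]
tcp_rot: [-0.0, 0.739, 0.673, -0.0]
force: [0.1, 0.1, -0.3]
gripper_width: 0.0404
finger_force: 60.7
```

```bash
python3 - <<'E'
from h import *
C=cam('scene'); cv2.imwrite('pics/g7.png',C['image'][80:300,150:420,::-1].repeat(2,0).repeat(2,1))
E
python3 go.py .4751 .1535 .215 1.478 8
```

```text
at [0.4732 0.1529 0.3135] 1.4778 t 30.45 w 0.04043388469191477
[[0.0001, 0.0002, 0.0123, -0.0], [0.0001, 0.0002, 0.0123, -0.0], [0.0001, 0.0002, 0.0123, -0.0], [0.0001, 0.0002, 0.0123, -0.0], [0.0001, 0.0002, 0.0123, -0.0], [0.0001, 0.0002, 0.0123, -0.0], [0.0001, 0.0002, 0.0123, -0.0], [0.0001, 0.0002, 0.0123, -0.0]]
```

View pics/g7.png

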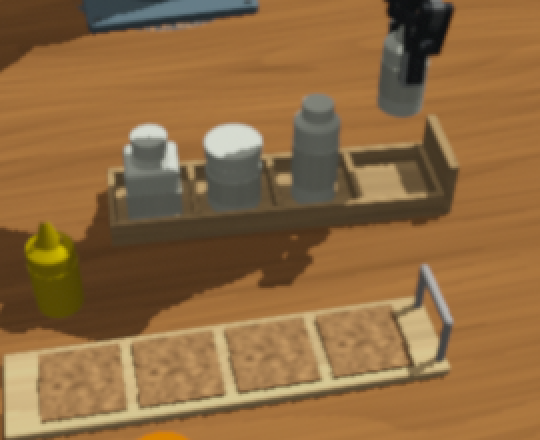

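The nozzle bottle hangs upright at (402,80) over the compartment beside the tall board. Contact is expected at z = 0.215.

apply_moves(motion=[[0.0005,0.001,0.015,0],[0.0005,0.0005,0.02,0],[0,0,0.02,0],[0,0,0.02,0],[0,0,0.01,0],[0,0,0.007,0],[0,0,0.004,0],[0,0,0,0],[0,0,0,0]])

```text
time: 31.35
eef_pos: [0.4747, 0.1537, 0.2179]
tcp_rot: [0.0, 0.739, 0.673, 0.0]
force: [0.4, 0.2, -0.8]
gripper_width: 0.0405
finger_force: 60.7
```

apply_moves(motion=[[0,0,0.001,0],[0,0,0,0]])

```text
time: 31.55
eef_pos: [0.4746, 0.1536, 0.2166]
tcp_rot: [0.0, 0.739, 0.673, 0.0]
force: [-0.4, 0.0, -0.5]
gripper_width: 0.0406
finger_force: 60.7
```

apply_moves(motion=[[0,0,0.001,0],[0,0,0,0]])

```text
time: 31.75
eef_pos: [0.4744, 0.1536, 0.2153]
tcp_rot: [0.0, 0.739, 0.674, -0.0]
force: [0.2, -1.2, -1.2]
gripper_width: 0.0407
finger_force: 60.7
```

apply_moves(motion=[[0,0,0.0007,0],[0,0,0,0]])

```text
time: 31.95
eef_pos: [0.4744, 0.1537, 0.215]
tcp_rot: [0.0, 0.739, 0.674, -0.0]
force: [-1.7, -0.6, 6.2]
gripper_width: 0.0403
finger_force: 61.3
```

apply_moves(motion=[[0,0,0,0],[0,0,0,0],[0,0,0,0],[0,0,0,0],[0,0,0,0],[0,0,-0.01,0],[0,0,-0.03,0],[0,0,-0.04,0],[0,0,-0.04,0],[0,0,-0.03,0],[0,0,-0.01,0],[0,0,0,0]], fingers=1)

```text
time: 33.15
eef_pos: [0.4747, 0.1537, 0.3761]
tcp_rot: [0.001, 0.739, 0.673, 0.001]
force: [0.6, -0.5, -0.9]
gripper_width: 0.0852
finger_force: 0.0
```

Run:
```python
from h import *
C=cam('scene'); cv2.imwrite('pics/g8.png',C['image'][80:300,150:420,::-1].repeat(2,0).repeat(2,1))
p=cloud(C); z=p[...,2]; x,y=p[...,0],p[...,1]
for nm,c in(('sq',(.453,-.0795)),('jar',(.4606,-.0018)),('tall',(.4678,.0758)),('noz',(.4751,.1535))):
    m=(abs(x-c[0])<.04)&(abs(y-c[1])<.034)&(z>.04)&(z<.14); q=p[m]; print(nm,((q.max(0)+q.min(0))/2)[:2].round(4),q[:,2].max().round(3))
```

```text
sq [ 0.4559 -0.0776] 0.095
jar [ 0.4613 -0.0008] 0.08
tall [0.4712 0.0769] 0.115
noz [0.4772 0.1529] 0.102
```

View pics/g8.png

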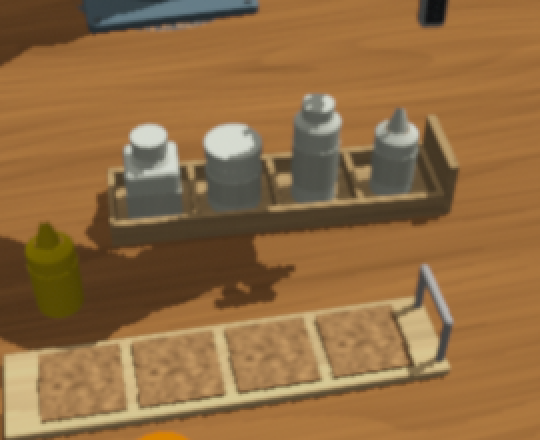

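All four stand upright in the rack: square (152,170), jar (233,165), tall (316,150), and nozzle (395,155) beside the tall board. The gripper is clear and the yellow bottle is untouched.

```bash
python3 -c "
from station import workorder; print(workorder.hand_in())"
```

```text
the job is handed in; nothing more can be done
None
```

The job is handed in: all four bottles stand upright and released in the rack, in reverse order from the end farthest from the tall board (square, jar, tall, nozzle), finished at about 33 s of the 88 s allowed; the hand-in returned no verdict.

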